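# Tuck an air baffle under the radiator's lapped flap and hold it down

### The job

Slide the green-trimmed air baffle straight up out of its slot in the plywood rack, then tuck its flat flange under the red flap on the radiator, centred on the flap and pushed fully home, so that the baffle's upright plate sits flush against the radiator's front face; do not prise the flap up while doing so. Finish while still holding the baffle there, pressing it down flat on the steel ledge with about 10 N. Leave the yellow-trimmed baffle, the fan and the pliers alone.

Things in the scene. Friction and masses are not known exactly. Their poses are not given: they have to be found in the camera images.
- baffle_grip (a point): Grip point of the loose green-trimmed baffle (0.11 to 0.23 kg), an upright plate 110 mm long (its y) and 100 mm tall (z), upper 42 mm green trim 9 mm thick (x), to be pinched from above across x. Point: mid-length, mid-thickness, 20 mm below the top edge, 80 mm above the bottom edge, 50 mm above the flange's underside. z starts up, +x (flange side) as the rack's +x.
- baffle: The same baffle, same axes; origin at the middle of its bottom edge. Below the trim the plate is bare aluminium 4 mm thick. One flat flange sticks out to +x: 110 mm long, 4 mm thick, underside 30 mm above the bottom edge, tip 47 mm from the plate's mid-plane (45 mm from its face).
- spare_grip (a point): The same point on the yellow-trimmed baffle, identical in shape, which stays in the rack.
- rack: Fixed plywood rack, 170 (x) x 140 (y) x 47 mm tall, origin at the centre of its underside. Two upright slots 7 mm wide, 32 mm deep, run along y at x = -40 and +40 mm. A baffle stands in each, lower 30 mm in the slot, flange resting on the rack's top. Which is in which varies.
- seat (a point): Point on the fixed radiator: in the plane of its upright black front face (300 mm long, 30 to 75 mm above the bench), midway along the flap, level with the ledge's top. x points into the radiator, away from the robot; y along the face; z up. With the baffle home its axes match these, and its grip point is at x = -2, y = 0, z = +50 mm from here.
- ledge: Flat steel ledge on the radiator, 92 (x) x 170 (y) x 5 mm, top 80 mm above the bench, its front edge 3 mm behind the radiator's front face; the flange lies on it. Origin at the centre of its underside.
- flap_lip (a point): Middle of the bent-up front lip of the red flap (110 mm long in y, 3 mm thick) that laps over the ledge. The flap's underside is 8 mm above the ledge. The lip's edge is 20 mm behind the front face, opening about 10 mm, its top 15 mm above the ledge. With the baffle home the flange reaches about 25 mm under it.
- flap (a joint): Flap hinge along y, 85 mm behind the front face: 0 = down, at rest on its stop; grows as the lip is lifted (0.1 rad = 6 mm at the lip). A weak spring and its weight (under 1 N at the lip) keep it down.
- fan: Loose black five-bladed fan lying flat, 162 mm across, 32 mm tall, origin under its hub. Leave alone.
- pliers: Loose pliers with red handles, about 150 mm long (x), 12 mm tall, origin on the bench under the middle. Leave alone.
Not all that is in view belongs to the job. What is shaped like the baffle but blue or orange is not meant.

How it is judged (in metres and radians):
On the way, in this order (a step that is already met when the one before it is completed fails the run):
1. the green-trimmed baffle is held clear above the rack, out of its slot (z of baffle in the frame of rack above 0.05 m and contact force between the fingers and baffle above 4 N), for 0.1 s.
2. the flange is entered under the flap from the front (x of baffle_grip in the frame of seat between -0.022 and 0.004 m and y of baffle_grip in the frame of seat between -0.03 and 0.03 m and z of baffle_grip in the frame of seat between 0.045 and 0.056 m), for 0.05 s.
At the end, for the whole second after the job is handed in: Fingers hold the baffle (over 4 N) and it presses on the ledge with over 4 N; plate within 4 mm of flush with the front face, within 10 mm of the flap's middle, flat and square within 0.06 rad, flap down (under 0.04 rad), baffle still, other baffle in the rack (contact force between the fingers and baffle above 4 N and contact force between baffle and ledge above 4 N and x of baffle_grip in the frame of seat between -0.006 and 0.002 m and y of baffle_grip in the frame of seat between -0.01 and 0.01 m and z of baffle_grip in the frame of seat between 0.046 and 0.053 m and angle between baffle's own z axis and vertical below 0.06 rad and angle between the x axis of baffle and the x axis of seat, either way round below 0.06 rad and z of spare_grip in the frame of rack below 0.102 m and value of joint flap below 0.04 rad and linear speed of baffle below 0.02 m/s); the arm keeps its last pose, push and grip.
It fails at once if the flap is lifted (more than 0.1 rad) (value of joint flap above 0.1 rad).
It fails at once if the yellow-trimmed baffle is moved more than 15 mm (distance of spare_grip from where it was at the start of the episode above 0.015 m).
It fails at once if the fan or the pliers are moved more than 20 mm (distance of any of fan, pliers from where it was at the start of the episode above 0.02 m).
It also fails if it takes over 38 s, if anything falls off the work surface, if the arm or the gripper's body presses on something with over 40 N, if the wrist force passes 120 N, or if a joint passes its speed limit or range.

### The arm

A 6-joint arm with a two-finger parallel gripper is mounted at the origin on the work surface. World frame = base frame: x ahead of the robot, y to its left, z up, the work surface at z = 0. Lengths are in mm, angles in rad, forces in N, time in s.
With the tool pointing down it reaches from about 275 to 975 mm from the base axis. Payload 8.4 kg.
Tool frame: the origin (TCP) lies at the very end of the fingers, on their centre line; the grasp point (between the pads) lies arm.grip_depth behind it (arm.grip_depth is the distance from the TCP to the grasp point, in mm); z points along the fingers, y is the direction in which the jaws open and shut (so a half turn about z gives the same grasp; the last joint's range is limited). The gripper opens to 92 mm and grips with 3 to 60 N. Pads are 20 mm wide; open, the fingers measure 128 mm over their backs; the gripper's body (75 mm by 189 mm) begins 69 mm behind the grasp point.
Start: joints at [1.266, 0.353, 1.633, -0, 1.155, -0.002], TCP at [186.37, 596.569, 214.583] pointing down, gripper open.
Joint ranges: [-2.63, 2.63], [-0.92, 2.1], [0.06, 2.66], [-1.3, 4.44], [0, 2.69], [-3.02, 3.02]. Speed limits (rad/s): [2.22, 2.22, 2.79, 3.14, 3.14, 3.14].

### API

Orientations are given as [roll, pitch, yaw] about the fixed x, y, z axes, in that order (R = Rz(yaw) Ry(pitch) Rx(roll)).
In Python, from workcell import arm, eoat, ik, grab_frame, get_calibration gives the robot as it stands. The module is installed in compiled form; this text tells all that it offers. Calls block until the motion is done:
- arm.movep(position, orientation): joint-space move of the TCP to a pose.
- arm.servo_line(position, orientation=None, max_speed=150, f_stop=None): straight line of the TCP; orientation=None keeps the orientation; max_speed is the mean speed in mm/s. With f_stop (N) it stops when the force on the tool has changed by that much, and returns True; else False.
- arm.move_joints(angles): joint-space move.
- eoat.command_gripper(opening, grasp_force=None): finger opening in mm; grasp_force is the grip in N (None keeps the last); returns when the fingers have stopped.
- arm.sleep(seconds).
- ik(position, orientation): joint angles nearest the present ones, or None.
- arm.get_state(): the state.
- grab_frame(name): name is "side" or "top"; returns the picture (420x560x3 uint8, red, green, blue); there is no depth.
- get_calibration(name): a dict with "K" (3x3 intrinsics, pixels), "k1" (the pictures are not rectified: a ray, as slopes to the right and down, at radius r is drawn at 1 + k1 r^2 times it, then the intrinsics apply), "T" (4x4, takes a point from camera to world coordinates). Camera axes: x right, y down, z forward; pixel columns grow to the right and rows downward; lengths in mm; the calibration is good to about 2 mm. A picture is of the moment at which its call begins. get_calibration takes no time and is no camera call.
A pose or a line that the arm cannot do raises arm.PlanningError and nothing moves.
- arm.hand_in(): hands the job in, once; it reports no verdict.
The state is a dict: "time": time; "joints": joint angles; "qd": joint speeds; "joint_efforts": joint torques, N m; "position": TCP position; "orientation": TCP orientation; "wrist_force": force on the tool from outside, world axes, zero at the start; "ft_torque": the same for the moment, N m; "width": finger opening in mm.
Only numpy, scipy, OpenCV 4.12 (cv2) and the standard library are available. Lean on these libraries where they do the work, as an engineer would, in place of code of your own. Each camera call takes 0.05 s, during which the arm holds its last target.

## Working session

There is one attempt and no reset: what is moved stays moved. The work goes in short steps, each a Python script; the robot and the scene stay as the last script left them, time stands still between calls to the robot, and variables do not carry over. Pictures are saved under pics/ and viewed, and the job is handed in when it is done.

```bash
mkdir -p pics
python3 - <<'E'
from workcell import arm, eoat, ik, grab_frame, get_calibration
import cv2,json
s=arm.get_state();print(s['time'],s['position'],s['orientation'],s['wrist_force'],s['width'],arm.grip_depth)
for n in('side','top'):
    f=grab_frame(n);cv2.imwrite(f'pics/{n}0.png',f[:,:,::-1])
    c=get_calibration(n);print(n,c['K'].tolist() if hasattr(c['K'],'tolist') else c['K'],c['k1'],c['T'])
E
```

```text
0.0 [186.22971633 596.10743109 213.89636436] [-3.14027837e+00  3.35049587e-05  2.83882468e+00] [-0.35359528  0.60514052 -0.60719752] 91.75073670289295 18.700000000000003
side [[541.7066394411189, 0.0, 282.3834227354306], [0.0, 541.7066394411189, 217.16556588169075], [0.0, 0.0, 1.0]] -0.17848337655499105 [[ 9.54621545e-01 -2.05476264e-01  2.15585737e-01  2.71574752e+02]
 [-2.97820193e-01 -6.56394357e-01  6.93144705e-01 -9.61085263e+02]
 [-9.15522940e-04 -7.25896655e-01 -6.87803176e-01  1.03592931e+03]
 [ 0.00000000e+00  0.00000000e+00  0.00000000e+00  1.00000000e+00]]
top [[386.90852517121203, 0.0, 276.046856715603], [0.0, 386.90852517121203, 208.0612580547678], [0.0, 0.0, 1.0]] -0.08103944759444975 [[-2.21532824e-02 -9.86483641e-01  1.62355347e-01  3.73767416e+02]
 [-9.99722761e-01  2.31542782e-02  4.27565828e-03 -3.12200807e+00]
 [-7.97708781e-03 -1.62215616e-01 -9.86723092e-01  1.19707471e+03]
 [ 0.00000000e+00  0.00000000e+00  0.00000000e+00  1.00000000e+00]]
```

View pics/side0.png

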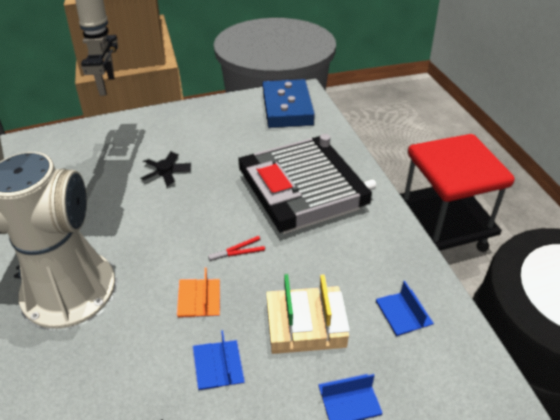

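View pics/top0.png

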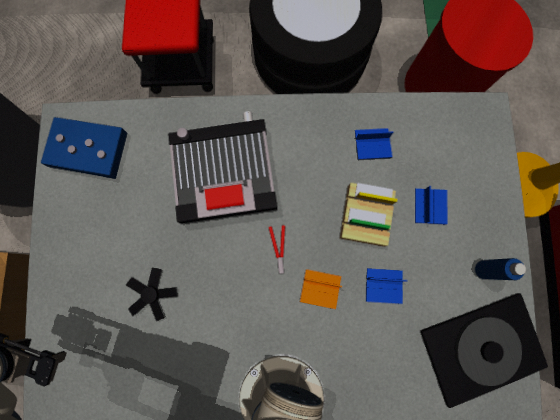

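Side view: green baffle at about (289,297), yellow at (326,300), rack at (308,318), and the radiator with its red flap at (275,178). Top view: green (369,224), yellow (377,195), flap (225,196), fan (151,294), pliers (279,250). Look-alikes in the side view, to be ignored: orange (207,292), and blue at (225,360), (408,306) and (350,395). I'll take close crops next.

Run:
```python
import cv2,numpy as np
s=cv2.imread('pics/side0.png');t=cv2.imread('pics/top0.png')
def crop(im,x,y,w,h,k):return cv2.resize(im[y:y+h,x:x+w],None,fx=k,fy=k,interpolation=cv2.INTER_CUBIC)
a=crop(t,330,170,75,80,5);b=crop(s,255,265,105,95,4)
c=crop(t,165,110,120,120,4)[:,:];d=crop(s,230,130,150,105,3)
def st(a,b):
    H=max(a.shape[0],b.shape[0]);o=np.zeros((H,a.shape[1]+b.shape[1],3),np.uint8);o[:a.shape[0],:a.shape[1]]=a;o[:b.shape[0],a.shape[1]:]=b;return o
cv2.imwrite('pics/c1.png',st(a,b)[:600,:800]);cv2.imwrite('pics/c2.png',cv2.resize(st(c,d),(790,int(480*790/930))))
```

```text
(no output)
```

View pics/c1.png

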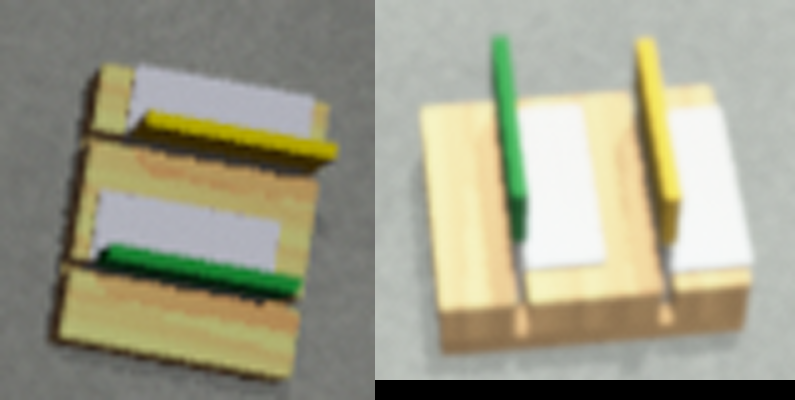

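View pics/c2.png

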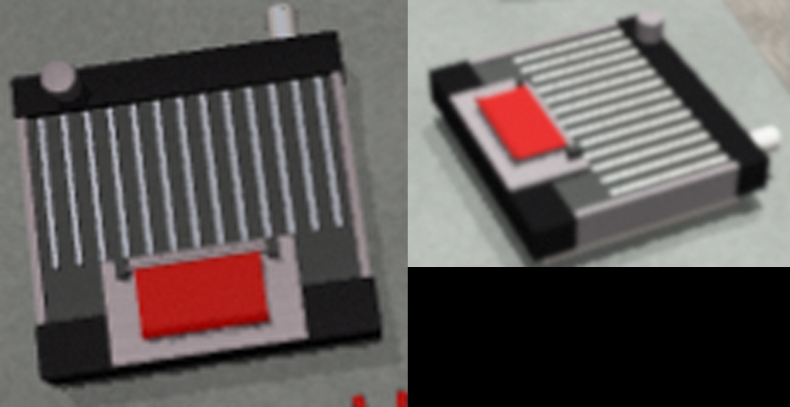

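Confirmed from the crops: the green baffle is in the rack's near slot (-x), with its white flange towards +x. The ledge plate and red flap are clearly visible. Next I'll turn pixels into points.

```bash
cat > h.py <<'E'
import numpy as np,cv2
from scipy.optimize import brentq
from workcell import arm, eoat, ik, grab_frame, get_calibration
def ray(n,u,v):
    c=get_calibration(n);K=np.array(c['K']);T=np.array(c['T'])
    k=c['k1']
    p=cv2.undistortPoints(np.array([[[u,v]]],float),K,np.array([k,0,0,0.]),None,None,None)[0,0] if 0 else None
    d=np.array([(u-K[0,2])/K[0,0],(v-K[1,2])/K[1,1]]);p=d.copy()
    for _ in range(30):p=d/(1+k*(p@p))
    return T[:3,3],T[:3,:3]@np.array([p[0],p[1],1.])
def onz(n,u,v,z):
    o,d=ray(n,u,v);return o+d*(z-o[2])/d[2]
def proj(n,P):
    c=get_calibration(n);K=np.array(c['K']);T=np.array(c['T'])
    q=T[:3,:3].T@(np.array(P,float)-T[:3,3]);p=q[:2]/q[2];p=p*(1+c['k1']*(p@p));return K[:2,:2]@p+K[:2,2]
def tri(*obs):
    A=np.zeros((3,3));b=np.zeros(3)
    for n,u,v in obs:
        o,d=ray(n,u,v);d=d/np.linalg.norm(d);M=np.eye(3)-np.outer(d,d);A+=M;b+=M@o
    P=np.linalg.solve(A,b);return P,[round(float(np.linalg.norm(proj(n,P)-[u,v])),2) for n,u,v in obs]
E
python3 - <<'E'
from h import *
np.set_printoptions(precision=1,suppress=True)
a=onz('top',198.3,217.1,80);b=onz('top',255,209.5,80);print('ledge top',a,b,np.linalg.norm(a-b),np.arctan2(*(a-b)[:2])*-1)
a=onz('side',247.3,166.1,80);b=onz('side',270.8,204.6,80);print('ledge side',a,b,np.linalg.norm(a-b),-np.arctan2(*(a-b)[:2]))
for n in('top','side'):
    im=cv2.imread(f'pics/{n}0.png');hsv=cv2.cvtColor(im,cv2.COLOR_BGR2HSV)
    for nm,lo,hi,roi in(('green',(45,90,30),(80,255,255),None),('yellow',(22,150,60),(33,255,255),None)):
        m=cv2.inRange(hsv,lo,hi)
        if n=='top': w=np.zeros_like(m);w[170:250,335:405]=255
        else: w=np.zeros_like(m);w[265:355,260:355]=255
        m&=w
        ys,xs=np.nonzero(m);print(n,nm,len(xs),xs.min(),xs.max(),ys.min(),ys.max())
        r=cv2.minAreaRect(np.c_[xs,ys].astype(np.float32));print(cv2.boxPoints(r).tolist())
        if n=='top':
            for x in range(xs.min(),xs.max()+1,4): print(x,[(y,int(hsv[y,x,2])) for y in sorted(ys[xs==x])])
        else:
            for y in range(ys.min(),ys.max()+1,4): print(y,[(x,int(hsv[y,x,2])) for x in sorted(xs[ys==y])])
E
```

```text
ledge top [536.1 230.   80. ] [554.8  63.4  80. ] 167.65867531611883 0.11153820224086251
ledge side [538.7 234.7  80. ] [556.4  57.2  80. ] 178.3213832115271 0.09950499486770761
top green 187 350 390 219 229
[[349.4764709472656, 222.9664306640625], [350.3221130371094, 218.17449951171875], [390.1408996582031, 225.20135498046875], [389.2952575683594, 229.9932861328125]]
350 [(np.int64(220), 47), (np.int64(221), 31), (np.int64(222), 31)]
354 [(np.int64(219), 140), (np.int64(220), 130), (np.int64(221), 114), (np.int64(222), 71), (np.int64(223), 32)]
358 [(np.int64(220), 132), (np.int64(221), 129), (np.int64(222), 99), (np.int64(223), 43), (np.int64(224), 35)]
362 [(np.int64(221), 128), (np.int64(222), 127), (np.int64(223), 96), (np.int64(224), 40), (np.int64(225), 35)]
366 [(np.int64(221), 147), (np.int64(222), 128), (np.int64(223), 116), (np.int64(224), 72)]
370 [(np.int64(222), 135), (np.int64(223), 128), (np.int64(224), 116), (np.int64(225), 69), (np.int64(226), 32)]
374 [(np.int64(223), 135), (np.int64(224), 128), (np.int64(225), 95), (np.int64(226), 41), (np.int64(227), 35)]
378 [(n
[... 3157 characters left out ...]
), 120), (np.int64(323), 179), (np.int64(324), 230), (np.int64(325), 242)]
297 [(np.int64(322), 98), (np.int64(323), 135), (np.int64(324), 197), (np.int64(325), 235)]
301 [(np.int64(323), 101), (np.int64(324), 145), (np.int64(325), 208), (np.int64(326), 238)]
305 [(np.int64(324), 110), (np.int64(325), 161), (np.int64(326), 217), (np.int64(327), 240)]
309 [(np.int64(325), 125), (np.int64(326), 184), (np.int64(327), 230), (np.int64(328), 242)]
313 [(np.int64(325), 99), (np.int64(326), 134), (np.int64(327), 195), (np.int64(328), 231), (np.int64(329), 240)]
317 [(np.int64(326), 99), (np.int64(327), 118), (np.int64(328), 135), (np.int64(329), 146)]
321 [(np.int64(327), 125), (np.int64(328), 141)]
```

Run:
```python
from h import *
np.set_printoptions(precision=1,suppress=True)
a=onz('top',350.4,219.7,117);b=onz('top',390.5,227.1,117);print('green top',a,b,(a+b)/2,np.linalg.norm(a-b),-np.arctan2(*(a-b)[:2]))
a=onz('top',358.6,192.8,117);b=onz('top',397,200.2,117);print('yel top',a,b,(a+b)/2,np.linalg.norm(a-b),-np.arctan2(*(a-b)[:2]))
# full hue-less profile in side near ends
s=cv2.imread('pics/side0.png');t=cv2.imread('pics/top0.png')
for y in (272,273,274,275,280,300,311,312,313,314,315): print(y,[tuple(int(v) for v in s[y,x]) for x in range(283,295)])
H=cv2.cvtColor(t,cv2.COLOR_BGR2HSV)
m=cv2.inRange(H,(0,150,60),(8,255,255))|cv2.inRange(H,(172,150,60),(180,255,255));w=np.zeros_like(m);w[170:220,190:260]=255;m&=w
ys,xs=np.nonzero(m);print('flap top',cv2.boxPoints(cv2.minAreaRect(np.c_[xs,ys].astype(np.float32))).tolist())
for x in range(xs.min(),xs.max()+1,5):
    q=ys[xs==x];print(x,q.min(),q.max(),[int(H[y,x,2]) for y in range(q.max()-6,q.max()+2)])
# ledge->face edges columns
for x in (205,215,225,235,245): print(x,[(y,t[y,x].tolist()) for y in range(206,222)])
for y in (200,205): print('row',y,[ (x,int(t[y,x].mean())) for x in list(range(190,202))+list(range(246,260))])
```

```text
green top [ 513.3 -207.3  117. ] [ 489.5 -320.   117. ] [ 501.4 -263.6  117. ] 115.15996157077484 -0.20828031025114244
yel top [ 590.1 -234.9  117. ] [ 566.1 -344.1  117. ] [ 578.1 -289.5  117. ] 111.78049469613443 -0.21604730785138526
272 [(179, 185, 180), (178, 186, 177), (176, 187, 176), (178, 188, 177), (178, 189, 177), (180, 189, 180), (183, 190, 184), (184, 191, 185), (183, 190, 184), (182, 187, 182), (181, 187, 182), (181, 186, 181)]
273 [(174, 184, 174), (166, 181, 163), (160, 181, 155), (159, 184, 155), (162, 186, 158), (171, 188, 170), (180, 189, 181), (184, 190, 185), (183, 189, 184), (181, 188, 182), (182, 188, 182), (183, 189, 183)]
274 [(168, 182, 166), (148, 178, 142), (136, 181, 125), (133, 184, 121), (139, 184, 129), (160, 188, 155), (177, 190, 177), (181, 188, 182), (183, 189, 183), (183, 189, 184), (182, 189, 183), (185, 190, 185)]
275 [(162, 180, 161), (132, 173, 123), (111, 179, 95), (109, 184, 91), (122, 185, 106), (149, 187, 141), (173, 189, 171), (180, 187, 181), (180, 186, 180), (180, 186, 181), (181, 187, 182), (183, 189, 184)]
280 [(153, 165, 152), (110, 14
[... 3703 characters left out ...]
9, 102, 101]), (219, [99, 102, 101]), (220, [99, 102, 101]), (221, [96, 100, 99])]
row 200 [(190, 65), (191, 65), (192, 66), (193, 63), (194, 65), (195, 75), (196, 125), (197, 151), (198, 151), (199, 152), (200, 151), (201, 149), (246, 153), (247, 153), (248, 153), (249, 154), (250, 152), (251, 153), (252, 153), (253, 126), (254, 68), (255, 28), (256, 26), (257, 27), (258, 25), (259, 25)]
row 205 [(190, 24), (191, 25), (192, 25), (193, 26), (194, 25), (195, 27), (196, 73), (197, 152), (198, 151), (199, 151), (200, 151), (201, 151), (246, 151), (247, 152), (248, 152), (249, 150), (250, 151), (251, 152), (252, 152), (253, 151), (254, 119), (255, 45), (256, 29), (257, 26), (258, 31), (259, 28)]
```

Run:
```python
import cv2
s=cv2.imread('pics/side0.png')
c=cv2.resize(s[140:235,230:340],None,fx=6,fy=6,interpolation=cv2.INTER_CUBIC);cv2.imwrite('pics/c3.png',c)
t=cv2.imread('pics/top0.png')
c=cv2.resize(t[160:235,165:285],None,fx=6,fy=6,interpolation=cv2.INTER_CUBIC);cv2.imwrite('pics/c4.png',c)
```

```text
(no output)
```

View pics/c3.png

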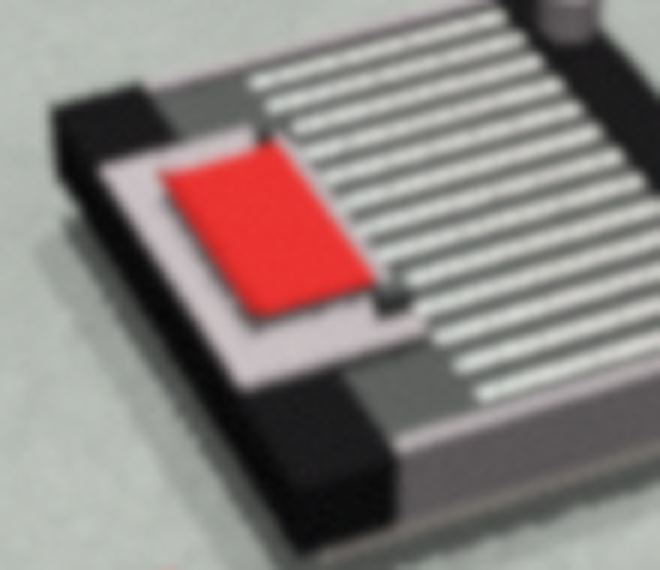

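View pics/c4.png

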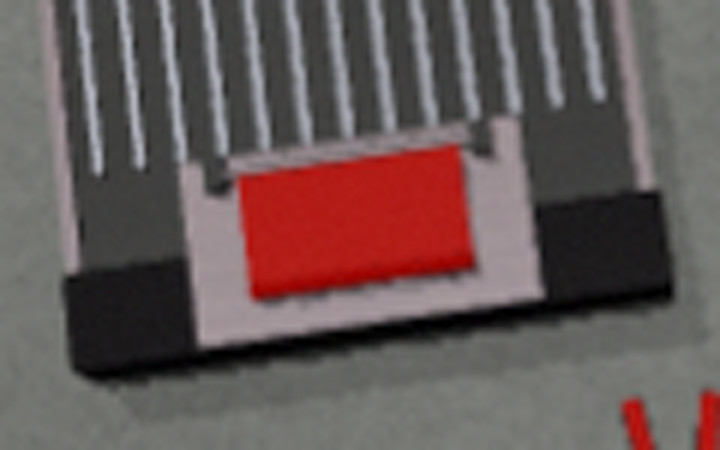

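Run:
```python
from h import *
np.set_printoptions(precision=1,suppress=True)
def p(nm,a,b):print(nm,a,b,'mid',(a+b)/2,'L %.1f yaw %.4f'%(np.linalg.norm(a-b),-np.arctan2(*(a-b)[:2])))
p('ledge top',onz('top',197.6,217.8,80),onz('top',255.4,209.4,80))
p('ledge side',onz('side',246.3,167.5,80),onz('side',270.4,204.2,80))
p('lip top',onz('top',206.6,209.2,95),onz('top',243.8,203.9,95))
p('lip side',onz('side',256.4,168.3,95),onz('side',272.6,192.4,95))
a,e=tri(('top',197.6,217.8),('side',246.3,167.5));b,f=tri(('top',255.4,209.4),('side',270.4,204.2));p('ledge tri',a,b);print(e,f)
p('green side',onz('side',286,273.6,117),onz('side',290.6,313.6,117))
a,e=tri(('top',350.4,219.7),('side',286,273.6));b,f=tri(('top',390.5,227.1),('side',290.6,313.6));p('green tri',a,b);print(e,f)
# rack top outline from crops (c1: top x5 at 330,170 ; side x4 at 255,265, panel 375)
q=lambda x,y:(x/5-.4+330,y/5-.4+170)
r=lambda x,y:((x-375)/4-.4+255,y/4-.4+265)
T=[q(101,64),q(330,103),q(292,380),q(62,340)]
for u in T: print('rack top',onz('top',*u,47))
S=[r(420,107),r(712,86),r(747,302),r(440,312)]
for u in S: print('rack side',onz('side',*u,47))
```

```text
ledge top [534.1 232.   80. ] [555.   62.2  80. ] mid [544.5 147.1  80. ] L 171.1 yaw 0.1228
ledge side [534.4 229.3  80. ] [555.9  59.1  80. ] mid [545.1 144.2  80. ] L 171.6 yaw 0.1256
lip top [556.5 202.9  95. ] [569.5  94.7  95. ] mid [563.  148.8  95. ] L 108.9 yaw 0.1198
lip side [556.3 198.6  95. ] [570.2  86.2  95. ] mid [563.3 142.4  95. ] L 113.3 yaw 0.1227
ledge tri [534.8 232.6  77.4] [556.1  62.3  76.9] mid [545.5 147.4  77.2] L 171.6 yaw 0.1249
[0.11, 0.11] [0.21, 0.24]
green side [ 512.9 -211.8  117. ] [ 488.8 -319.4  117. ] mid [ 500.9 -265.6  117. ] L 110.3 yaw -0.2199
green tri [ 514.  -208.1  112.6] [ 489.1 -319.8  117.5] mid [ 501.5 -263.9  115. ] L 114.5 yaw -0.2194
[0.03, 0.04] [0.13, 0.17]
rack top [ 637.  -224.9   47. ]
rack top [ 609.7 -364.2   47. ]
rack top [ 441.8 -329.3   47. ]
rack top [ 469.2 -192.6   47. ]
rack side [ 470.1 -192.5   47. ]
rack side [ 638.  -228.9   47. ]
rack side [ 601.  -375.5   47. ]
rack side [ 441.1 -331.4   47. ]
```

Measurements agree between views and with the given sizes:

| Item | Measured | Check |
|---|---|---|
| Ledge front edge | 171 mm long, yaw 0.124 | 170 mm given |
| Seat | about (542, 145.5, 80) | |
| Flap lip | 20 mm behind the face | 20 mm given |
| Green baffle centre | (501, -264.5), yaw about -0.21 | length 110-115 mm against 110 mm given |

Now I'll move above the green baffle.

Run:
```python
from h import *
np.set_printoptions(precision=3,suppress=True)
pi=np.pi
for y in (-.21+pi/2,-.21-pi/2): print('pick',y,ik([501,-264.5,78],[pi,0,y]))
for y in (.124+pi/2,.124-pi/2): print('place',y,ik([540,145,111],[pi,0,y]))
y=-.21+pi/2
eoat.command_gripper(46,30)
arm.movep([501.2,-264.5,210],[pi,0,y])
f=grab_frame('top');cv2.imwrite('pics/t1.png',f[:,:,::-1]);g=grab_frame('side');cv2.imwrite('pics/s1.png',g[:,:,::-1])
s=arm.get_state();print(s['time'],s['position'],s['orientation'],s['wrist_force'],s['width'],s['joints'])
o=np.zeros((480,800,3),np.uint8)
o[:,:400]=cv2.resize(f[150:270,320:420,::-1],(400,480));o[:,400:]=cv2.resize(g[230:350,250:350,::-1],(400,480));cv2.imwrite('pics/c5.png',o)
```

```text
pick 1.3607963267948966 [-0.488  0.43   1.87  -0.     0.842 -0.278]
pick -1.7807963267948965 [-0.488  0.43   1.87  -0.     0.842  2.863]
place 1.6947963267948967 [ 0.26   0.374  1.866 -0.     0.902  0.136]
place -1.4467963267948964 [ 0.26   0.374  1.866 -0.     0.902 -3.006]
4.2167 [ 501.465 -264.007  209.993] [-3.142 -0.     1.362] [ 0.039 -0.479  0.435] 45.606785296185286 [-0.487  0.268  1.765  0.     1.109 -0.278]
```

View pics/c5.png

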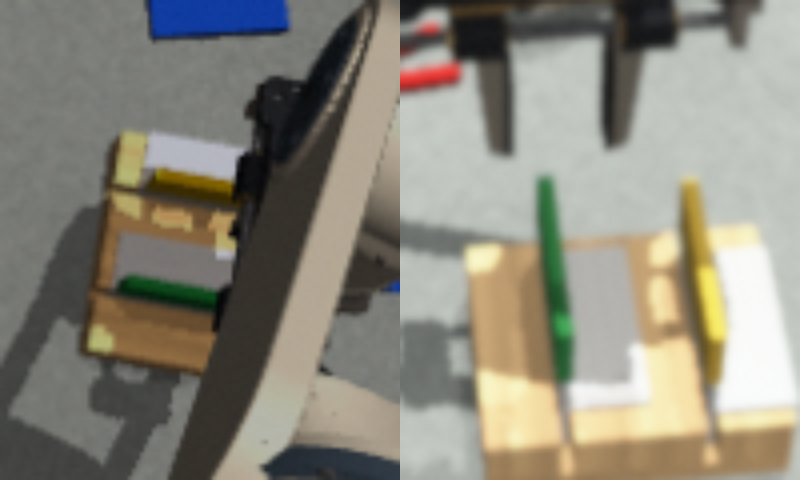

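The fingers sit either side of the green trim (side crop, around (555,150)) and clear of the yellow. Descending with a force stop.

Run:
```python
from h import *
np.set_printoptions(precision=2,suppress=True)
print(arm.servo_line([501.2,-264.5,125],max_speed=120))
print(arm.servo_line([501.2,-264.5,78.5],max_speed=60,f_stop=6))
g=grab_frame('side')
s=arm.get_state();print(s['time'],s['position'],s['wrist_force'])
eoat.command_gripper(0,35);arm.sleep(.2)
h=grab_frame('side')
s=arm.get_state();print(s['time'],s['position'],s['orientation'],s['wrist_force'],s['ft_torque'],s['width'])
o=np.hstack([cv2.resize(i[230:350,250:350,::-1],(400,480)) for i in(g,h)]);cv2.imwrite('pics/c6.png',o)
```

```text
False
False
6.05 [ 501.47 -264.63   78.83] [-0.2   0.23  0.07]
6.9417 [ 501.15 -264.48   78.54] [-3.14 -0.    1.36] [-0.62  0.45  2.6 ] [-0.03  0.12  0.03] 9.030350550617676
```

View pics/c6.png

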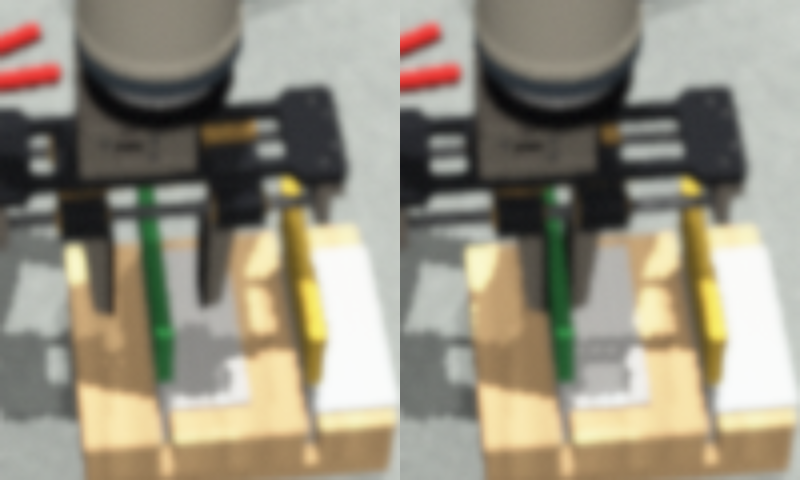

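The grip width is 9.0 mm, which matches the trim. Lifting straight up.

Run:
```python
from h import *
np.set_printoptions(precision=2,suppress=True)
print(arm.servo_line([501.2,-264.5,120],max_speed=60,f_stop=25))
s=arm.get_state();print(s['time'],s['position'],s['wrist_force'],s['width'])
print(arm.servo_line([501.2,-264.5,215],max_speed=120))
arm.sleep(.15)
g=grab_frame('side');f=grab_frame('top')
s=arm.get_state();print(s['time'],s['position'],s['orientation'],s['wrist_force'],s['ft_torque'],s['width'])
cv2.imwrite('pics/s2.png',g[:,:,::-1]);cv2.imwrite('pics/t2.png',f[:,:,::-1])
o=np.hstack([cv2.resize(g[180:360,250:370,::-1],(400,600),interpolation=cv2.INTER_CUBIC),cv2.resize(f[130:280,330:430,::-1],(400,600),interpolation=cv2.INTER_CUBIC)]);cv2.imwrite('pics/c7.png',o)
```

```text
False
7.7833 [ 500.96 -264.41  119.82] [ 0.49 -0.67 -2.18] 8.62718137099491
False
8.975 [ 500.89 -264.34  214.31] [-3.14 -0.    1.36] [-0.35  0.3  -2.4 ] [-0.04  0.04 -0.01] 9.015710032744332
```

View pics/c7.png

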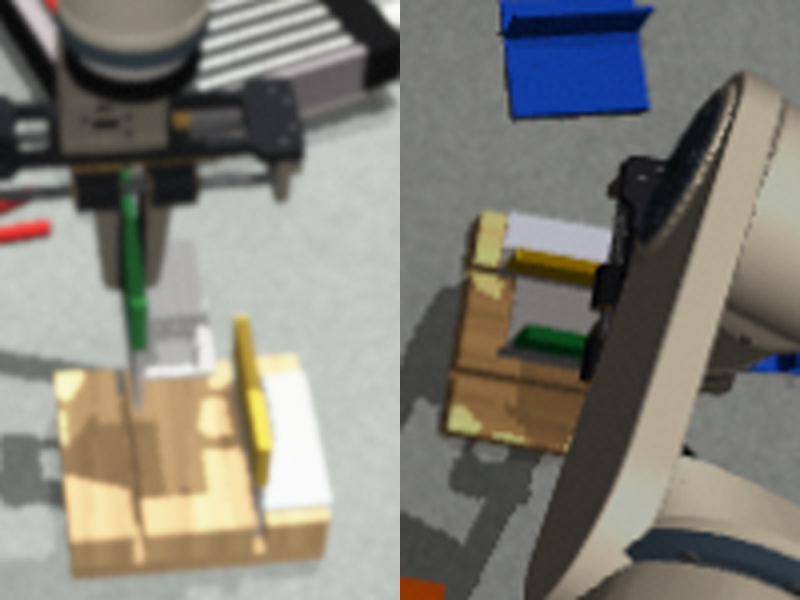

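```bash
cat >> h.py <<'E'
TH=0.124;SEAT=np.array([542.,145.5])
def tp(x,y,z):
    u=np.array([np.cos(TH),np.sin(TH)]);v=np.array([-u[1],u[0]])
    return [*(SEAT+x*u+y*v),z]
def inseat(p):
    u=np.array([np.cos(TH),np.sin(TH)]);v=np.array([-u[1],u[0]]);d=np.array(p[:2])-SEAT
    return np.array([d@u,d@v,p[2]-80])
E
python3 - <<'E'
from h import *
np.set_printoptions(precision=2,suppress=True)
O=[np.pi,0,TH+np.pi/2]
arm.movep(tp(-100,0,200),O)
arm.servo_line(tp(-75,0,124),O,max_speed=150)
arm.sleep(.1)
g=grab_frame('side');f=grab_frame('top')
s=arm.get_state();print(s['time'],s['position'],inseat(s['position']),s['orientation'],s['wrist_force'],s['ft_torque'],s['width'])
cv2.imwrite('pics/s3.png',g[:,:,::-1]);cv2.imwrite('pics/t3.png',f[:,:,::-1])
o=np.hstack([cv2.resize(g[110:290,190:310,::-1],(400,600),interpolation=cv2.INTER_CUBIC),cv2.resize(f[150:300,190:290,::-1],(400,600),interpolation=cv2.INTER_CUBIC)]);cv2.imwrite('pics/c8.png',o)
E
```

```text
11.35 [468.03 136.34 124.94] [-74.53   0.05  44.94] [ 3.14 -0.    1.69] [ 0.43  0.26 -3.13] [-0.1   0.07  0.01] 8.754792668867319
```

View pics/c8.png

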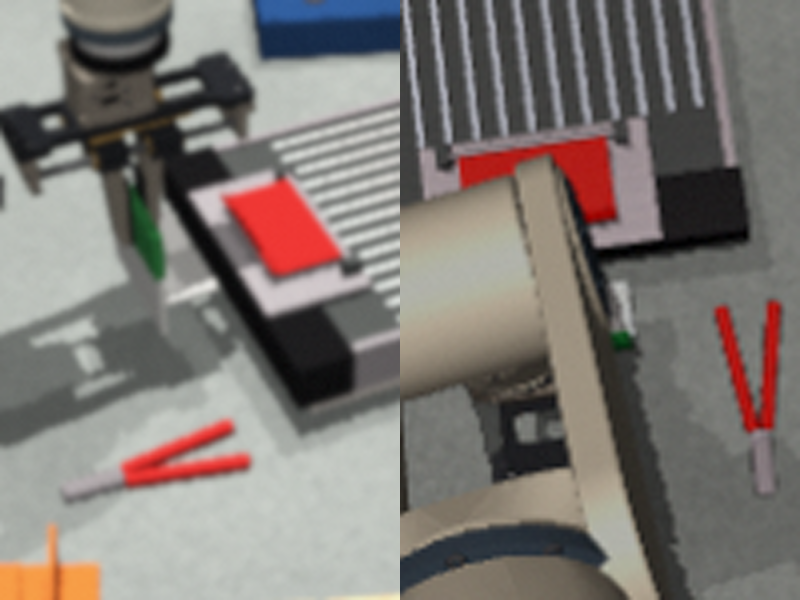

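Run:
```python
from h import *
np.set_printoptions(precision=2,suppress=True)
z0=124.94+18.46-80   # baffle bottom
P={'fl_tip':tp(-74.5+47,-55,z0+34),'fl_root':tp(-72.5,-55,z0+34),'bot':tp(-74.5,-55,z0),'trimbot':tp(-74.5,-55,z0+58),'top':tp(-74.5,-55,z0+100)}
im={n:cv2.imread(f'pics/{n[0]}3.png') for n in('side','top')}
cr={'side':(205,150,60,70),'top':(225,200,50,58)}
out=[]
for n in('side','top'):
    x,y,w,h=cr[n];k=560/h*1.0
    c=cv2.resize(im[n][y:y+h,x:x+w],None,fx=8,fy=8,interpolation=cv2.INTER_CUBIC)
    for a,p in P.items():
        q=proj(n,p);print(n,a,q);cv2.circle(c,tuple(int(v) for v in ((q-[x,y]+.5)*8)),3,(255,0,255),-1)
    out.append(np.vstack([c,np.zeros((560-c.shape[0],c.shape[1],3),np.uint8)]))
cv2.imwrite('pics/c9.png',np.hstack(out)[:,:800])
```

```text
side fl_tip [254.74 195.01]
side fl_root [238.8  199.72]
side bot [238.81 209.51]
side trimbot [237.56 192.98]
side top [236.63 180.43]
top fl_tip [246.38 220.17]
top fl_root [248.49 235.65]
top bot [249.49 237.38]
top trimbot [247.91 235.57]
top top [246.66 234.13]
```

View pics/c9.png

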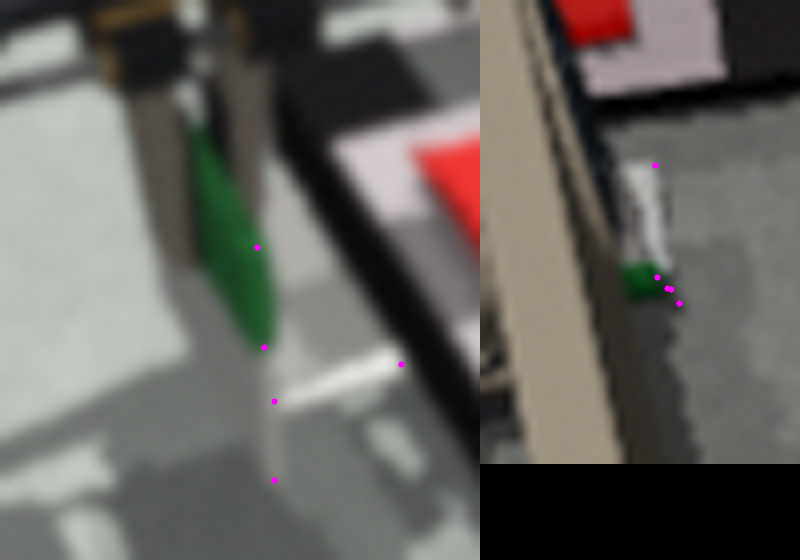

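The projected flange and plate points fall on the picture to within 1-2 mm, so the baffle sits in the hand as assumed. Next I'll touch the flange tip on the ledge in front of the lip to calibrate the height.

Run:
```python
from h import *
np.set_printoptions(precision=2,suppress=True)
def st(t):
    s=arm.get_state();print(t,round(s['time'],2),inseat(s['position']),s['wrist_force'],s['ft_torque'],round(s['width'],2))
O=[np.pi,0,TH+np.pi/2]
arm.servo_line(tp(-36,0,118),O,max_speed=80,f_stop=8);arm.sleep(.2);st('pre')
r=arm.servo_line(tp(-36,0,106),O,max_speed=12,f_stop=2.5);st(r)
g=grab_frame('side');cv2.imwrite('pics/c10.png',cv2.resize(g[130:230,205:305,::-1],(600,600),interpolation=cv2.INTER_CUBIC))
```

```text
pre 12.19 [-36.42  -0.01  38.01] [ 0.86  0.45 -2.25] [-0.06  0.08  0.01] 8.81
True 12.81 [-36.08  -0.02  31.48] [-1.   -0.11  5.6 ] [-0.04 -0.04 -0.02] 8.85
```

View pics/c10.png

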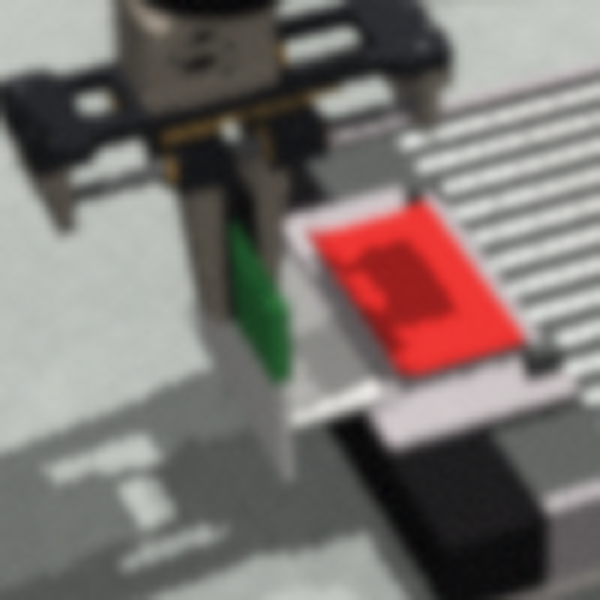

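Contact came at TCP z 111.5, as predicted. The picture shows the flange tip at about (380,385) on the ledge in front of the lip, lined up with the flap's near end at about (405,376). I'll lift 1.5 mm and slide in.

Run:
```python
from h import *
np.set_printoptions(precision=2,suppress=True)
def st(t):
    s=arm.get_state();print(t,round(s['time'],2),inseat(s['position']),s['wrist_force'],s['ft_torque'],round(s['width'],2))
O=[np.pi,0,TH+np.pi/2]
arm.servo_line(tp(-36,0,113),O,max_speed=12);arm.sleep(.1);st('up')
r=arm.servo_line(tp(-16,0,113),O,max_speed=25,f_stop=6);st(r)
g=grab_frame('side')
if not r:
    r=arm.servo_line(tp(5,0,113),O,max_speed=12,f_stop=5);st(r);arm.sleep(.1);st('hold')
h=grab_frame('side');cv2.imwrite('pics/c11.png',np.hstack([cv2.resize(i[130:230,205:305,::-1],(400,400),interpolation=cv2.INTER_CUBIC) for i in (g,h)]))
```

```text
up 13.29 [-36.29  -0.04  32.73] [ 0.84 -0.01 -2.02] [-0.05  0.03 -0.04] 8.75
False 14.24 [-16.2   -0.02  32.94] [-0.68  0.6  -3.06] [-0.07  0.11  0.01] 8.71
True 15.43 [-2.79 -0.1  32.33] [-0.39 -0.19 -2.17] [-0.08  0.07  0.03] 8.76
hold 15.53 [-3.16 -0.16 31.96] [-0.44  0.02 -1.6 ] [-0.07  0.04 -0.02] 8.68
```

View pics/c11.png

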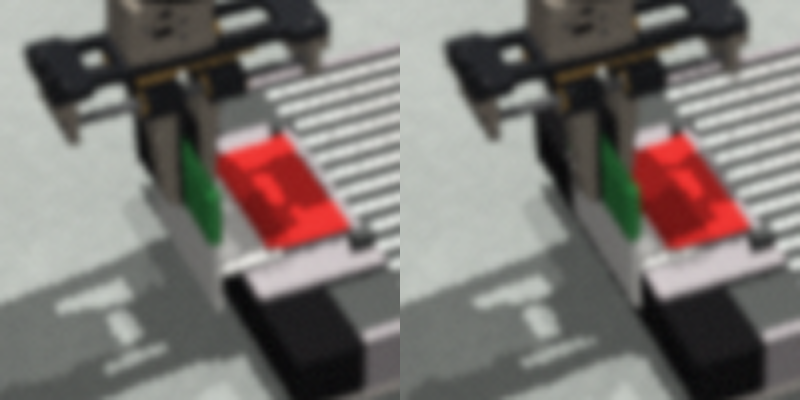

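Contact was felt at x of about -2.8 mm, with -2 mm expected. I'll re-confirm it once, then press down.

Run:
```python
from h import *
np.set_printoptions(precision=2,suppress=True)
def st(t):
    s=arm.get_state();print(t,round(s['time'],2),inseat(s['position']),s['orientation'],s['wrist_force'],s['ft_torque'],round(s['width'],2));return s
O=[np.pi,0,TH+np.pi/2]
r=arm.servo_line(tp(2,0,112.3),O,max_speed=8,f_stop=7);st(r);arm.sleep(.15);s=st('hold')
x=inseat(s['position'])[0]
r=arm.servo_line(tp(x,0,108),O,max_speed=6,f_stop=10);st(r);arm.sleep(.4);st('pressed')
```

```text
True 16.0 [-2.24 -0.15 31.74] [-3.14  0.    1.69] [-0.72 -0.25  3.64] [ 0.04  0.   -0.  ] 8.46
hold 16.15 [-2.26 -0.14 31.7 ] [-3.14  0.    1.69] [-1.57 -0.17  4.73] [ 0.02 -0.08 -0.01] 8.94
True 16.41 [-2.29 -0.15 31.67] [-3.14  0.    1.69] [-0.87 -0.15  5.14] [-0.01 -0.11 -0.03] 8.72
pressed 16.81 [-2.3  -0.17 31.67] [-3.14  0.    1.69] [-0.86 -0.73  6.1 ] [-0.04 -0.11 -0.06] 8.77
```

Run:
```python
from h import *
np.set_printoptions(precision=2,suppress=True)
def st(t):
    s=arm.get_state();print(t,round(s['time'],2),inseat(s['position']),s['orientation'],s['wrist_force'],s['ft_torque'],round(s['width'],2));return s
O=[np.pi,0,TH+np.pi/2]
arm.servo_line(tp(-2.3,0,112.6),O,max_speed=8);arm.sleep(.1);s=st('up')
r=arm.servo_line(tp(5,0,112.6),O,max_speed=8,f_stop=8);st(r);arm.sleep(.3);s=st('hold')
f=grab_frame('top');g=grab_frame('side')
cv2.imwrite('pics/c12.png',np.hstack([cv2.resize(i[:,:,::-1],(400,400),interpolation=cv2.INTER_CUBIC) for i in (g[150:220,225:295],f[160:230,190:260])]))
```

```text
up 17.26 [-2.58 -0.03 32.28] [-3.14  0.    1.69] [ 0.09 -0.06 -2.38] [-0.01  0.11 -0.03] 8.94
True 17.69 [-2.66 -0.14 31.74] [-3.14  0.    1.69] [ 0.37  0.47 -0.84] [-0.01 -0.1   0.01] 8.89
hold 17.99 [-2.72 -0.13 31.7 ] [-3.14  0.    1.69] [ 0.15 -0.29  2.3 ] [-0.02 -0.19  0.01] 9.03
```

View pics/c12.png

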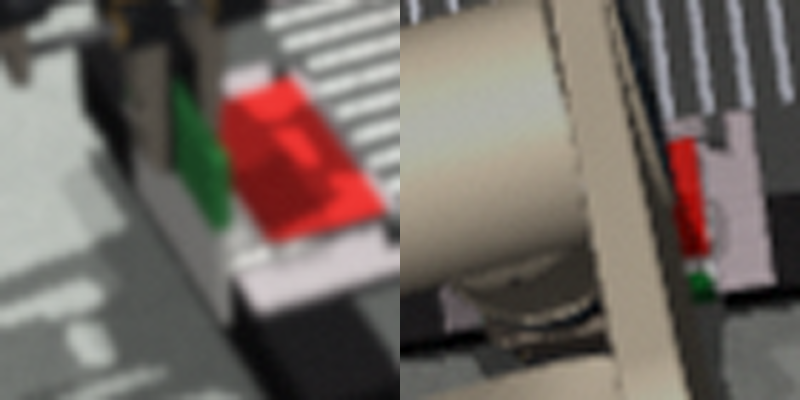

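Run:
```python
from h import *
np.set_printoptions(precision=2,suppress=True)
def st(t):
    s=arm.get_state();print(t,round(s['time'],2),inseat(s['position']),s['orientation'],s['wrist_force'],s['ft_torque'],round(s['width'],2));return s
O=[np.pi,0,TH+np.pi/2]
for x in (-2,-1.2,-.5):
    arm.servo_line(tp(x,0,112.4),O,max_speed=6);arm.sleep(.15);s=st(x)
    if s['wrist_force'][0]<-4: break
for z in np.arange(112,108,-.3):
    arm.servo_line(tp(x,0,z),O,max_speed=6);arm.sleep(.15)
    F=np.mean([ (arm.sleep(.03),arm.get_state()['wrist_force'])[1] for _ in range(4)],0)
    print(z,F)
    if F[2]>7: break
arm.sleep(.3);st('end')
```

```text
-2 18.66 [-2.28 -0.03 32.2 ] [-3.14  0.    1.69] [-1.51 -0.45 -2.48] [-0.08  0.17 -0.06] 8.62
-1.2 19.09 [-2.16 -0.05 32.16] [-3.14  0.    1.69] [-4.66  0.56 -0.03] [-0.12  1.28 -0.09] 8.74
112.0 [-5.16 -0.37  0.54]
111.7 [-7.1  -0.57  2.87]
111.4 [-7.06 -1.12  5.72]
111.10000000000001 [-8.95 -1.41  9.1 ]
end 21.52 [-2.17 -0.05 31.63] [-3.14  0.    1.69] [-8.27 -1.48  9.57] [-0.29  1.76 -0.06] 8.86
```

The baffle is hard against the face: it stalls at x = -2.2 mm under 8 N. I'll ease that push a little, check once more and hand in.

Run:
```python
from h import *
np.set_printoptions(precision=2,suppress=True)
O=[np.pi,0,TH+np.pi/2]
arm.servo_line(tp(-1.6,0,111.1),O,max_speed=5);arm.sleep(.5)
for _ in range(3):
    arm.sleep(.1);s=arm.get_state();print(round(s['time'],2),inseat(s['position']),s['orientation'],s['wrist_force'],s['ft_torque'],round(s['width'],2))
g=grab_frame('side')
cv2.imwrite('pics/c13.png',cv2.resize(g[140:225,220:305,::-1],(600,600),interpolation=cv2.INTER_CUBIC))
```

```text
22.38 [-2.16 -0.03 31.65] [-3.14  0.    1.69] [-7.5  -1.47  7.73] [-0.29  1.47 -0.  ] 8.86
22.48 [-2.17 -0.03 31.62] [-3.14  0.    1.69] [-7.73 -1.89  8.29] [-0.29  1.48 -0.08] 8.83
22.57 [-2.17 -0.06 31.64] [-3.14  0.    1.69] [-6.86 -1.93  8.49] [-0.29  1.51 -0.07] 9.16
```

View pics/c13.png

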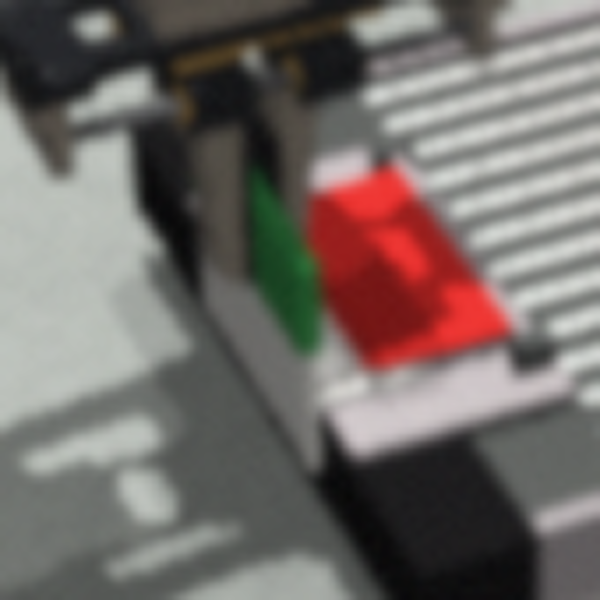

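The plate lies flush on the front face (bottom corner at about (315,470)), the flange is under the red flap (near end at about (350,385)), and the flap is lying down.

```bash
python3 -c "
from workcell import arm
arm.hand_in();s=arm.get_state();print(s['time'],s['wrist_force'],s['width'])"
```

```text
the job is handed in; nothing more can be done
the job is handed in; nothing more can be done
```

I lifted the green baffle out of its slot, slid its flange under the flap and pushed the plate against the radiator's front face. I handed the job in at about 22.6 s of the 38 s limit, still gripping the baffle and pressing it down. No verdict is reported, and the state could not be read after hand-in.

Last checks before hand-in:
- **Position:** the tool centre was at x = -2.2 and y = 0.0 mm from my estimate of the seat. It stalled there under a 7–8 N push, which confirms it is home. Height matched the earlier touch on the ledge.
- **Press and grip:** the wrist force puts the press on the ledge at about 10–11 N. Friction of the plate on the front face may carry part of that. Grip was set to 35 N, with a finger width of 8.9 mm on the 9 mm trim.
- **Flap and fit:** the final side picture shows the flap down and the plate flush.
- **Not checked at the end:** the yellow baffle, fan and pliers were not in the final picture. The arm never touched them, and they looked in place wherever they appeared in earlier pictures.

The two cameras disagreed by 3–6 mm on the flap's middle in y. I used the average, which is within the 10 mm tolerance.

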